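Set the camera's filter changer to the third click

ROBOT

A 6-joint arm with a two-finger parallel gripper is mounted at the origin on the work surface. World frame = base frame: x ahead of the robot, y to its left, z up, the work surface at z = 0. Lengths are in mm, angles in rad, forces in N, time in s.
With the tool pointing down it reaches from about 300 to 775 mm from the base axis. Payload 14.6 kg.
Tool frame: the origin (TCP) lies on the centre line of the jaws, within the pads' length; the fingertips stand 19 mm ahead of it and the grasp point (between the pads) is the TCP (bot.tip_reach is the distance from the TCP to the fingertips, in mm); z points along the fingers, y is the line along which they close (so a half turn about z gives the same grasp; the last joint's range is limited). The gripper opens to 85 mm and grips with 20 to 120 N. Pads are 22 mm wide; open, the fingers measure 114 mm over their backs; the gripper's body (76 mm by 85 mm) begins 54 mm behind the grasp point. The pads swing forward as they close: fully open they stand 13 mm farther back than shut.
Start: joints at [-1.276, 0.3, 1.521, -0, 1.321, -0.067], TCP at [194.67, -514.386, 220.981] pointing down, gripper open.
Joint ranges: [-3.03, 3.03], [-0.79, 2.21], [0.23, 2.52], [-1.04, 4.18], [0, 3.07], [-2.55, 2.55]. Speed limits (rad/s): [2.22, 2.22, 2.57, 3.14, 3.14, 3.14].

INTERFACE

Orientations are given as a unit quaternion [w, x, y, z].
In Python, from rig import bot gives the robot as it stands. Calls block until the motion is done:
- bot.move_to(position, orientation): joint-space move of the TCP to a pose.
- bot.servo_line(position, attitude=None, speed=150, until_force=None): straight line of the TCP; attitude=None keeps the orientation; speed is the mean speed in mm/s. With until_force (N) it stops when the force on the tool has changed by that much, and returns True; else False.
- bot.move_joints(angles): joint-space move.
- bot.move_gripper(opening, grip_force=None): finger opening in mm; grip_force is the grip in N (None keeps the last); returns when the fingers have stopped.
- bot.dwell(seconds).
- bot.ik(position, orientation): joint angles nearest the present ones, or None.
- bot.read_state(): the state.
- bot.read_camera(name): name is "scene" or "top" or "wrist"; returns a dict with "image" (420x560x3 uint8, blue, green, red), "depth" (420x560 float32, mm along the optical axis (not along the pixel's ray), 0 where there is no reading), "fovy" (degrees; the focal length in pixels is half the picture's height over the tangent of half this angle, whatever the lens; pixels are square), "cx", "cy" (the principal point, pixels), "eye" and "attitude" of the camera in the world; the wrist camera has in their place "mount" (4x4, takes a point from camera to tool coordinates, whose origin is the TCP and whose axes are the flange's). Camera axes: x right, y down, z forward; pixel columns grow to the right and rows downward; lengths in mm; the calibration is good to about 2 mm. A picture is of the moment at which its call begins: read the wrist's pose just before it.
A pose or a line that the arm cannot do raises bot.MotionError and nothing moves.
- bot.finish_job(): hands the job in; it is judged then, once.
The state is a dict: "clock": time; "joint_positions": joint angles; "qvel": joint speeds; "effort": joint torques, N m; "ee_pos": TCP position; "tool_rot": TCP orientation; "ft_force": force on the tool from outside, world axes, zero at the start; "moment": the same for the moment, N m; "grip_width": finger opening in mm; "grip_force": force on a finger pad.
Only numpy, scipy, OpenCV 4.12 (cv2) and the standard library are available. Lean on these libraries where they do the work, as an engineer would, in place of code of your own. Each camera call takes 0.05 s, during which the arm holds its last target. There are 200 camera calls.

TASK

The camera on the scaffold planks is set up to photograph the fresco trial panel, but its filter slide was left somewhere among the first filters. Without gripping anything, put a fingertip against the side of the orange lever and slide it gently all the way out, away from the lens, to its stop, then push it back in, counting the clicks, and leave it seated at the third click without running past it. Take the hand away, and do not bump the camera or the panel or disturb the bowl, tub, bottle and lens cap around them.

Things in the scene. Friction and masses are not known exactly. Their poses are not given: they have to be found in the camera images.
- changer: Fixed filter changer: aluminium board 100 x 440 x 18 mm with, on a post, a black guide 56 mm long (x), 17 mm wide, 141 mm high. Lens on its +y side, trial panel on its -y side. Origin on the planks under the middle of the guide. +x is the way in: the slide (5 mm thick plate, top edge 125 mm above the planks) sticks out of the guide to -x, with the lever at its outer end, and is pushed in to +x.
- slide_travel (a joint): How far the slide is pushed in (m): 0 at the rigid outer stop, growing along the changer's +x. Notches at 0 (the stop, open hole), 0.028 (first click, blue filter), 0.056 (second, green), 0.084 (third, amber), 0.112 (fourth, red); rigid inner end at 0.116. Clicks are counted from the stop, the stop itself not counted. It may start in the first or second notch or between notches.
- filter_slide: The slide with its upright orange lever at the outer end, the part to push: 6 mm thick along the slide (8 at the top), 16 mm wide across, top 162 mm above the planks. Origin at the lever's foot, 125 mm above the planks; axes as the changer's (+x = in, z up). The lever stands 150 mm out (-x) from the changer's origin at the stop, 66 mm out at the third click, and moves straight along x with the slide.
- lever_mid (a point): Middle of the orange lever, 17 mm below its top, 145 mm above the planks. A good height for the fingertips is 15 to 30 mm below the lever's top; up to there both its faces (-x and +x) are free, and the guide is 34 mm or more away up to the third click.
- plunger_ball (a point): Spring ball in the guide under its brass plunger (top 160 mm above the planks), which clicks into notches in the slide's top edge. Pushing the slide out of a notch takes about 6 N over the first 4 mm; between notches it drags with 1 to 2 N and stays where left; within 3 mm of a notch the ball pulls it in and centres it. Site on the lens axis line, 128 mm above the changer's origin.
- camera: The fixed black camera on its clamp: body 132 x 48 x 88 mm, up to 164 mm high, with a lens 68 mm across and 80 mm long whose front sits against the changer. Same origin and axes as the changer; the body lies 100 to 150 mm to +y, the lens between. Not to be bumped.
- trial_panel: The fixed fresco trial panel, 190 mm wide and 170 mm high, with eight paint patches, on a wooden stand. Same origin and axes as the changer; it stands 207 to 257 mm to -y. Not to be bumped.
- paint_bowl: Loose white bowl of blue paint, 124 mm across, 55 mm high; origin at the centre of its underside. Leave alone.
- plaster_tub: Loose white plastic tub with a blue band, 96 mm across, 95 mm high; origin at the centre of its underside. Leave alone.
- green_bottle: Loose green bottle, 72 mm across, 230 mm high; origin at the centre of its underside. Leave alone.
- lens_cap: Loose black lens cap, 72 mm across, 9 mm thick; origin at the centre of its underside. Leave alone.

How it is judged (in metres and radians):
On the way, in this order (a step that is already met when the one before it is completed fails the run):
1. the slide is all the way out at its stop (within 2 mm) (value of joint slide_travel below 0.002 m), for 0.1 s.
2. the slide has been pushed in to the third click (within 3 mm) (value of joint slide_travel above 0.081 m), for 0.1 s.
At the end, for the whole second after the job is handed in: The slide rests in the third notch: 84 mm in from its stop, within 3 mm, and still (value of joint slide_travel between 0.081 and 0.087 m and velocity of joint slide_travel between -0.005 and 0.005 m/s); the robot touches nothing.
It fails at once if the slide is run past the third click (more than 8 mm beyond it) (value of joint slide_travel above 0.092 m).
It fails at once if the lever is gripped or shoved hard (over 35 N) (contact force between the fingers and filter_slide above 35 N).
It fails at once if the camera or the trial panel is bumped (over 5 N) (contact force between any of the arm, the fingers and camera above 5 N or contact force between any of the arm, the fingers and trial_panel above 5 N).
It fails at once if the bowl, tub, bottle or lens cap is moved (over 15 mm) (distance of any of paint_bowl, plaster_tub, green_bottle, lens_cap from where it was at the start of the episode above 0.015 m).
It fails at once if the bowl, tub, bottle or lens cap is tipped (angle between any of paint_bowl, plaster_tub, green_bottle, lens_cap's own z axis and vertical above 0.2 rad).
It also fails if it takes over 56 s, if anything falls off the work surface, if the arm or the gripper's body presses on something with over 40 N, if the wrist force passes 120 N, or if a joint passes its speed limit or range.

## Working session

There is one attempt and no reset: what is moved stays moved. The work goes in short steps, each a Python script; the robot and the scene stay as the last script left them, time stands still between calls to the robot, and variables do not carry over. Pictures are saved under pics/ and viewed, at most 10 in all, crops included, and the job is handed in when it is done.

```bash
mkdir -p pics; ls; python3 - <<'E'
from rig import bot
import cv2,numpy as np,pickle
d={}
for n in("scene","top"):
    c=bot.read_camera(n);d[n]=c;cv2.imwrite(f"pics/{n}0.png",c["image"])
    print(n,c["fovy"],c["cx"],c["cy"],c["eye"],c["attitude"])
pickle.dump(d,open("c0.pkl","wb"))
s=bot.read_state();print(s["clock"],s["tool_rot"],s["ft_force"],bot.tip_reach)
E
```

```text
pics
scene 54.897465471139725 280.8149906100665 213.02173905192248 [312.86880729 146.44282324 738.36399936] [ 0.12433915 -0.57374548  0.79272305 -0.16415258]
top 52.60510658729867 279.0747609238106 207.1390886791593 [ 510.94992841   76.77768873 1036.10736179] [-0.02091601  0.71204303 -0.70130225  0.02706299]
0.1 [-5.17300791e-04  9.83678505e-01  1.79934225e-01 -7.05369103e-05] [ 0.25260639  1.00770579 -0.96354255] 19.0
```

View pics/scene0.png

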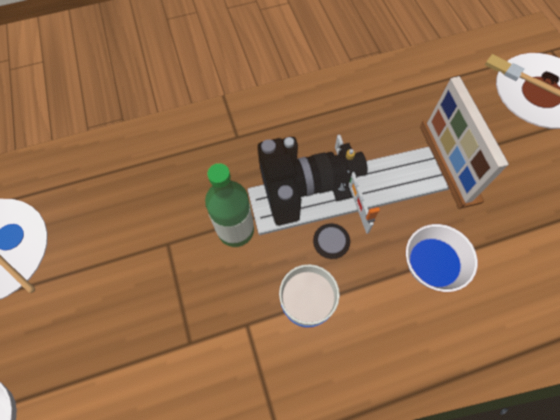

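View pics/top0.png

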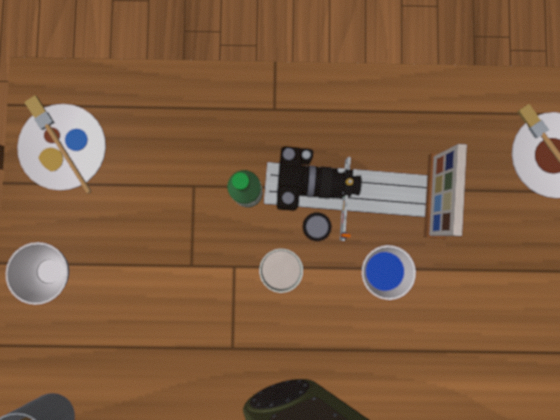

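The scene view shows the orange lever at about (372,214), and the top view shows it at about (345,236). The slide runs towards the robot (image down) from the guide at about (348,182). The camera is to the left, the panel to the right, the lens cap at (317,227), the tub at (281,270) and the bowl at (388,272). Next I'll measure these.

```bash
cat > h.py <<'E'
import numpy as np,cv2
from scipy.spatial.transform import Rotation as R
def cam(c):
    f=c["image"].shape[0]/2/np.tan(np.radians(c["fovy"])/2)
    return f,R.from_quat(c["attitude"],scalar_first=True).as_matrix(),np.array(c["eye"])
def rays(c,uv):
    f,M,e=cam(c);uv=np.atleast_2d(uv).astype(float)
    return np.c_[(uv[:,0]-c["cx"])/f,(uv[:,1]-c["cy"])/f,np.ones(len(uv))]@M.T,e
def onplane(c,uv,z):
    d,e=rays(c,uv);return e+d*((z-e[2])/d[:,2])[:,None]
def cloud(c):
    h,w=c["depth"].shape;v,u=np.mgrid[:h,:w]
    d,e=rays(c,np.c_[u.ravel(),v.ravel()])
    return (e+d*c["depth"].reshape(-1,1)).reshape(h,w,3)
def orange(c):
    hsv=cv2.cvtColor(c["image"],cv2.COLOR_BGR2HSV)
    m=cv2.inRange(hsv,(5,190,170),(16,255,255))
    n,l,st,ce=cv2.connectedComponentsWithStats(m)
    i=1+np.argmax(st[1:,4]);return l==i,st[i],ce[i]
def tri(c1,p1,c2,p2):
    d1,e1=rays(c1,p1);d2,e2=rays(c2,p2);d1,d2=d1[0],d2[0]
    t=np.linalg.lstsq(np.c_[d1,-d2],e2-e1,rcond=None)[0]
    a,b=e1+t[0]*d1,e2+t[1]*d2;return (a+b)/2,np.linalg.norm(a-b)
E
python3 - <<'E'
import pickle;from h import *
np.set_printoptions(precision=1,suppress=True)
d=pickle.load(open("c0.pkl","rb"))
for n in d:
    c=d[n];m,st,ce=orange(c);P=cloud(c);q=P[m];print(n,st,ce,"z145",onplane(c,ce,145),"cloud med",np.median(q,0),q.min(0),q.max(0))
    b=(abs(P[...,2]-18)<6)&(c["image"].min(2)>110)
    k,l,s,_=cv2.connectedComponentsWithStats(b.astype(np.uint8));
    pts=np.concatenate([P[l==i] for i in range(1,k) if s[i,4]>60])[:,:2].astype(np.float32)
    print("board",cv2.minAreaRect(pts),len(pts))
    # slide: points 100..130 high near lever
    L=np.median(q,0);near=(np.hypot(P[...,0]-L[0],P[...,1]-L[1])<75)&(P[...,2]>112)&(P[...,2]<132)&(P[...,0]>L[0]-20)
    s=P[near];
    if len(s)>5: print("slide",len(s),s.mean(0),cv2.fitLine(s[:,:2].astype(np.float32),cv2.DIST_HUBER,0,.01,.01).ravel())
    cv2.imwrite(f"pics/{n}1.png",cv2.resize(c["image"][130:300,230:480],None,fx=3,fy=3,interpolation=cv2.INTER_CUBIC))
print(tri(d["scene"],orange(d["scene"])[2],d["top"],orange(d["top"])[2]))
c=d["top"];P=cloud(c)
for nm,u in dict(bowl=(388,272),tub=(281,270),bottle=(240,182),cap=(317,227)).items(): print(nm,P[u[1],u[0]])
E
```

```text
scene [370 208   9   5  29] [374. 210.] z145 [[520.8 -73.5 145. ]] cloud med [515.1 -67.4 161.7] [512.5 -73.7 159.9] [517.4 -60.3 164. ]
board ((630.1305541992188, -43.3125), (384.3856201171875, 1275.5750732421875), 0.291311115026474) 8204
slide 223 [545.7 -68.2 123.2] [  1.   -0.1 548.  -67.9]
top [344 235   5   1   5] [346. 235.] z145 [[515.2 -71.7 145. ]] cloud med [515.1 -68.7 162.3] [515.1 -72.8 161.6] [515.2 -64.8 163. ]
board ((660.693603515625, 30.629638671875), (451.93719482421875, 1321.959716796875), 6.483010768890381) 7471
slide 110 [547.7 -72.  124.5] [  1.   -0.1 549.2 -71.9]
(array([515.5, -68.7, 159.4]), np.float64(1.2788254467639188))
bowl [ 429.8 -192.1   23.1]
tub [434.5  62.4  68.8]
bottle [612.8 145.5 228.9]
cap [534.1 -24.    9.7]
```

View pics/top1.png

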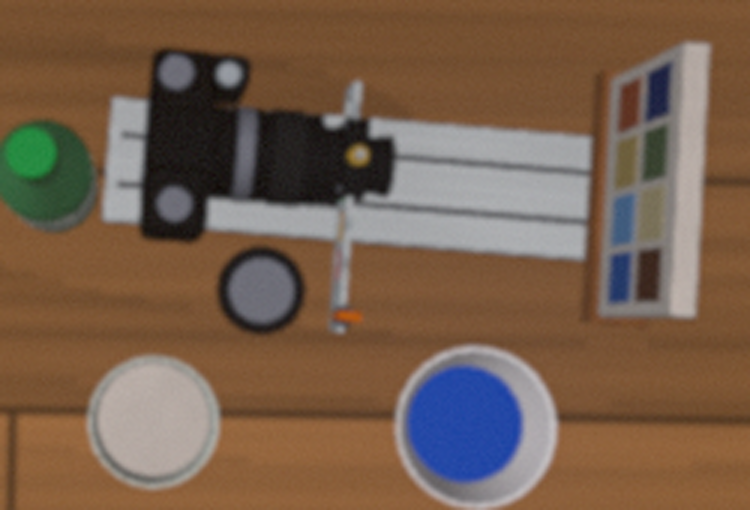

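View pics/scene1.png

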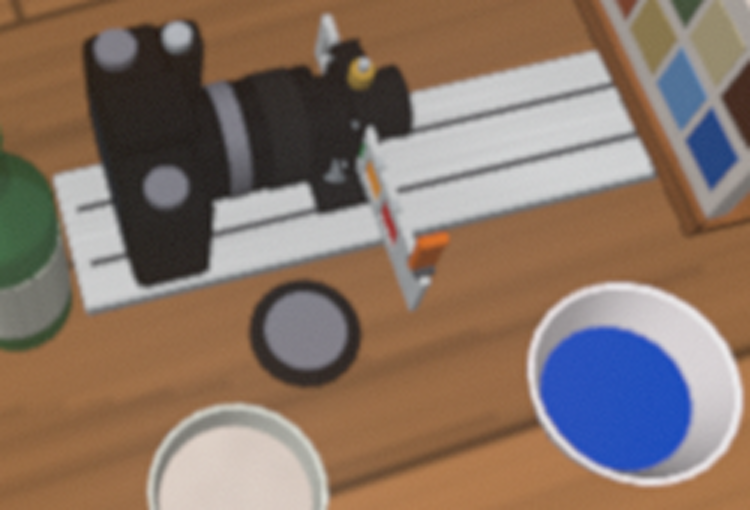

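The top crop shows the board's near edge running from (104,220) to (585,260), the brass plunger at (358,154) and the lever at (348,316). In the scene crop the plunger is at (361,72) and the lever top at (432,240). That leaves amber and red still outside the guide.

```bash
python3 - <<'E'
import pickle;from h import *
np.set_printoptions(precision=2,suppress=True)
d=pickle.load(open("c0.pkl","rb"))
o=np.array([230,130])+0
t,s=d["top"],d["scene"]
cr=lambda *p:np.array(p)/3+o-1/3
A=onplane(t,[cr(104,220),cr(585,260),cr(112,97),cr(590,136)],18);print("top edges",A)
B=onplane(s,[cr(90,310),cr(650,178)],18);print("scene near edge",B)
for X in (A[:2],A[2:],B): v=X[1]-X[0];print("yaw deg",np.degrees(np.arctan2(v[0],-v[1])),np.linalg.norm(v))
print("plunger",onplane(t,cr(358,153),158),onplane(s,cr(361,70),158),tri(s,cr(361,70),t,cr(358,153)))
def org(c):
    h=cv2.cvtColor(c["image"],cv2.COLOR_BGR2HSV);m=cv2.inRange(h,(3,150,120),(16,255,255))
    x=np.zeros_like(m);v0,u0=(225,335) if c is t else (200,362);x[v0:v0+24,u0:u0+24]=m[v0:v0+24,u0:u0+24]
    return x
for c in(t,s):
    m=org(c);v,u=np.nonzero(m);P=cloud(c)[m>0];print(len(u),u.min(),u.max(),v.min(),v.max());k=P[:,2]>150
    print(np.median(P[k],0),P[k].min(0),P[k].max(0), onplane(c,[u.mean(),v.mean()],160))
E
```

```text
top edges [[ 589.64  104.     18.  ]
 [ 563.48 -282.17   18.  ]
 [ 689.19   99.27   18.  ]
 [ 663.77 -287.06   18.  ]]
scene near edge [[ 589.42  105.1    18.  ]
 [ 562.36 -275.23   18.  ]]
yaw deg -3.8745749602548787 387.0559537679982
yaw deg -3.7644102000916297 387.16471484034196
yaw deg -4.0708013543497605 381.290362603147
plunger [[628.23 -75.28 158.  ]] [[625.32 -72.29 158.  ]] (array([629.68, -76.16, 149.41]), np.float64(1.355445334436291))
53 335 358 225 248
[515.07 -70.99 161.71] [511.04 -77.17 150.73] [517.33 -62.38 163.73] [[513.01 -71.24 160.  ]]
93 367 379 207 218
[513.69 -65.88 160.85] [510.99 -74.23 150.01] [519.39 -58.96 163.99] [[512.41 -64.98 160.  ]]
```

The changer's yaw is about -3.9° and its origin is near (627.5,-75). The lever is about 113 mm out, so travel starts near 37 mm. I'll close the gripper, go in between the lever and the guide, and push outwards.

```bash
cat >> h.py <<'E'
yaw=np.radians(-3.9);O=np.array([627.5,-75.,0])
ex=np.array([np.cos(yaw),np.sin(yaw),0]);ey=np.array([-ex[1],ex[0],0]);ez=np.array([0,0,1.])
Q=[0,np.cos(yaw/2),np.sin(yaw/2),0]
W=lambda x,z,y=0:(O+x*ex+y*ey+z*ez)
def show(bot,t=""):
    s=bot.read_state();p=np.array(s["ee_pos"]);print(t,"t",round(s["clock"],2),"cx %.2f cy %.2f z %.1f"%((p-O)@ex,(p-O)@ey,p[2]),"F",np.round(s["ft_force"],1),flush=True)
    return (p-O)@ex
E
python3 - <<'E'
from h import *;from rig import bot
print(bot.ik(W(-77,260),Q))
bot.move_gripper(0);print(bot.tip_reach,bot.read_state()["grip_width"])
bot.move_to(W(-77,260),Q);show(bot,"above")
bot.servo_line(W(-77,163),speed=80);show(bot,"down")
c=bot.read_camera("scene");cv2.imwrite("pics/s2.png",cv2.resize(c["image"][90:260,270:460],None,fx=4,fy=3.5))
E
```

```text
[-1.91998329e-01  2.84380117e-01  1.45007047e+00 -4.44089210e-16
  1.40714207e+00  1.44686584e+00]
19.0 -0.14750449061846813
above t 2.92 cx -77.06 cy -0.67 z 259.9 F [0.4 0.5 0.5]
down t 4.28 cx -76.77 cy -0.03 z 163.5 F [ 0.1 -0.2 -0.5]
```

View pics/s2.png

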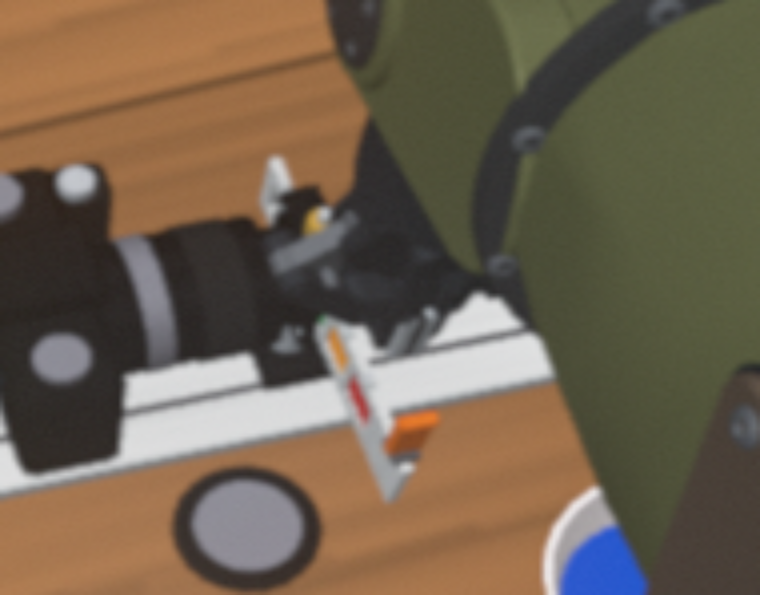

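The hand is above the slide, and the orange lever at (412,430) hasn't moved. The fingertips are hard to make out against the dark gripper, so I'll check with the depth data and the wrist view.

```bash
python3 - <<'E'
from h import *;from rig import bot
np.set_printoptions(precision=1,suppress=True)
c=bot.read_camera("scene");f,M,e=cam(c)
for n,p in dict(tip=W(-77,144),tcp=W(-77,163),palm=W(-77,217)).items():
    q=M.T@(p-e);u=np.array([f*q[0]/q[2]+c["cx"],f*q[1]/q[2]+c["cy"]]);print(n,u,"crop",(u-[270,90])*[4,3.5])
P=cloud(c)-O;X,Y,Z=P@ex,P@ey,P[...,2]
for (u,v) in [(320,240),(410,335),(360,300),(400,350)]:
    i,j=90+int(v/3.5),270+u//4;print((u,v),X[i,j],Y[i,j],Z[i,j])
w=bot.read_camera("wrist");cv2.imwrite("pics/w2.png",w["image"]);show(bot)
E
```

```text
tip [364.5 195.1] crop [378.  367.8]
tcp [366.6 189.8] crop [386.6 349.3]
palm [373.5 173.1] crop [413.9 290.7]
(320, 240) -77.06648878685341 45.58326024565659 277.6756539510976
(410, 335) -88.16882451142044 2.9274995075604844 201.30886195672144
(360, 300) -81.57697542772955 24.706554376869953 230.17928317648045
(400, 350) -87.61065687688708 2.2581286240257517 183.50700362801467
 t 4.42 cx -76.87 cy -0.02 z 163.4 F [ 0.2 -1.  -0.2]
```

View pics/w2.png

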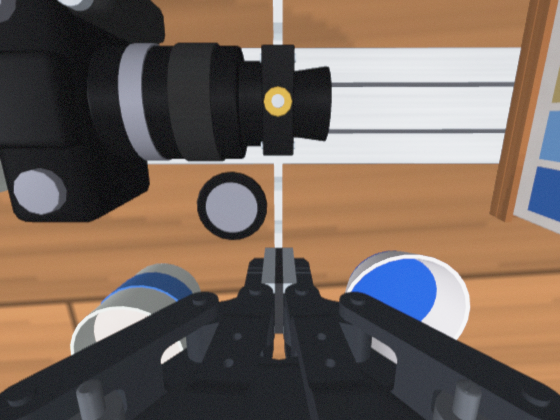

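The wrist view shows the closed fingers centred on the slide line (column 279). The plunger is at (278,101) and the orange lever is just behind the fingers at (280,350). Now I'll push outwards.

```bash
python3 - <<'E'
from h import *;from rig import bot
show(bot)
print(bot.servo_line(W(-120,161),speed=25,until_force=14));show(bot,"a")
print(bot.servo_line(W(-128,161),speed=15,until_force=14));show(bot,"b")
print(bot.servo_line(W(-142,161),speed=8,until_force=10));x=show(bot,"stop")
c=bot.read_camera("scene");cv2.imwrite("pics/s3.png",cv2.resize(c["image"][90:260,270:460],None,fx=4,fy=3.5))
bot.dwell(0.3);show(bot)
E
```

```text
t 4.42 cx -76.87 cy -0.02 z 163.4 F [ 0.2 -1.  -0.2]
False
a t 6.3 cx -119.94 cy -0.01 z 161.0 F [ 0.4 -0.1 -0.4]
False
b t 6.98 cx -127.97 cy -0.00 z 161.1 F [-0.  -0.6  0.2]
False
stop t 8.88 cx -141.99 cy 0.01 z 161.0 F [-0.3  0.1 -0. ]
 t 9.23 cx -142.00 cy -0.02 z 161.0 F [-0.6  0.7  0.4]
```

View pics/s3.png

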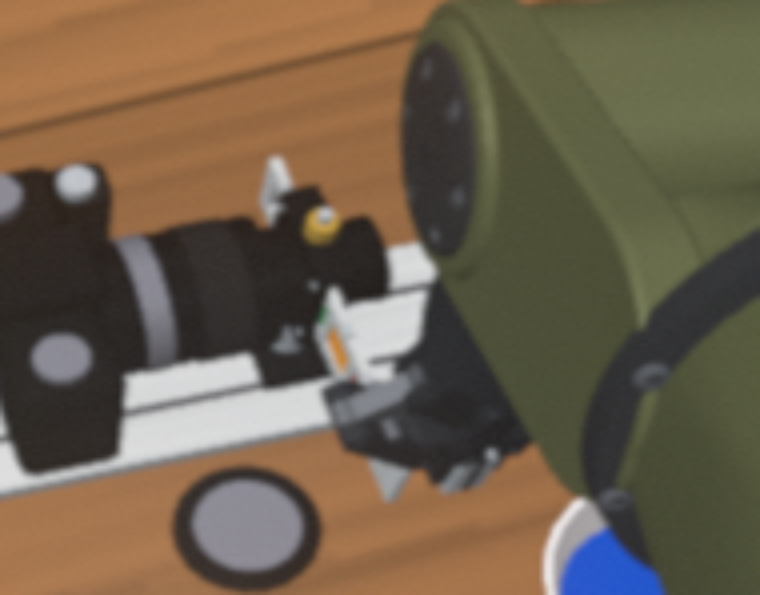

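The slide has not moved: its end is still at (388,498) and the amber window at (335,350). There was no contact force either, so I'll measure where the fingertips really are from depth.

```bash
python3 - <<'E'
from h import *;from rig import bot
np.set_printoptions(precision=1,suppress=True)
s=bot.read_state();w=bot.read_camera("wrist")
print("grip",s["grip_width"],"tool_rot",s["tool_rot"],"want",Q,"mount\n",np.array(w["mount"]))
f=210/np.tan(np.radians(w["fovy"])/2);v,u=np.mgrid[:420,:560];D=w["depth"]
C=np.stack([(u-w["cx"])/f*D,(v-w["cy"])/f*D,D,np.ones_like(D)],-1)
m=np.array(w["mount"]);T=C@m.T
for p in [(285,252),(285,262),(285,275),(285,290),(262,270),(300,270),(280,350),(285,240),(285,320)]: print(p,w["depth"][p[1],p[0]],T[p[1],p[0],:3])
Rt=R.from_quat(s["tool_rot"],scalar_first=True).as_matrix();Wd=T[...,:3]@Rt.T+np.array(s["ee_pos"])
k=(D>0)&(abs(T[...,1])<20)&(abs(T[...,0])<25)&(T[...,2]>-60)&(T[...,2]<40)
print("finger pts",k.sum(),T[k][:,:3].min(0),T[k][:,:3].max(0),np.percentile(T[k][:,2],[50,90,99]))
m,st,ce=orange(w);print("orange",st,ce)
q=Wd[m]-O;print("lever cx,cy,z",np.median(q@ex),np.median(q@ey),np.median(q[:,2]))
cv2.imwrite("pics/w3.png",w["image"])
E
```

```text
grip -0.07788484361296193 tool_rot [ 0.  1. -0.  0.] want [0, np.float64(0.9994209020316729), np.float64(-0.034027350502167444), 0] mount
 [[  -0.    -1.    -0.3   69.9]
 [   1.    -0.    -0.     0.2]
 [  -0.    -0.3    1.  -153.7]
 [   0.     0.     0.     1. ]]
(285, 252) 0.0 [  69.9    0.2 -153.7]
(285, 262) 133.00021 [ 11.2   2.8 -32.3]
(285, 275) 123.24143 [ 10.7   2.6 -42.6]
(285, 290) 111.07049 [ 11.4   2.4 -55. ]
(262, 270) 134.89845 [  7.1  -6.9 -31.5]
(300, 270) 135.35635 [  6.9   9.3 -31. ]
(280, 350) 375.39697 [-196.2    1.8  160.2]
(285, 240) 336.79718 [-56.2   7.  160.4]
(285, 320) 111.90995 [  0.8   2.4 -57.2]
finger pts 4073 [-12.5 -20.  -60. ] [ 14.2  20.  -13.6] [-48.2 -24.2 -16.2]
orange [263 192  31  15 431] [277.9 199.5]
lever cx,cy,z -111.5426731492327 0.11374076022976122 162.10342268674333
```

View pics/w3.png

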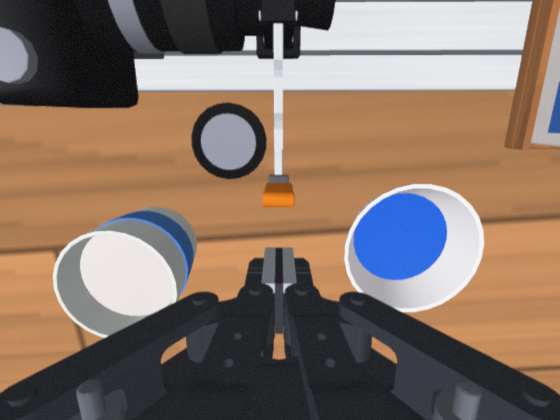

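The wrist view shows the lever at (278,199), untouched, 112 mm out and at z 162 as expected. The finger depth ends around tool z ≈ -15, so the shut tips appear to stand behind the stated reach and passed over the lever. I'll check this with the scene depth.

```bash
python3 - <<'E'
from h import *;from rig import bot
np.set_printoptions(precision=1,suppress=True)
s=bot.read_state();p=np.array(s["ee_pos"])
for n in ("scene","top"):
    c=bot.read_camera(n);P=cloud(c)-O;X,Y,Z=P@ex,P@ey,P[...,2]
    k=(abs(X+142)<25)&(abs(Y)<30)&(Z>128)&(Z<260)
    if k.any():
        print(n,k.sum(),"Z pct",np.percentile(Z[k],[0,2,5,20,50]))
        for lo in range(140,260,10):
            j=k&(Z>=lo)&(Z<lo+10)
            if j.sum()>2: print(lo,j.sum(),"X",X[j].min(),X[j].max(),"Y",Y[j].min(),Y[j].max())
w=bot.read_camera("wrist")
f=210/np.tan(np.radians(w["fovy"])/2);m=np.array(w["mount"])
for v in (246,250,256,262):   # ray meets plane tool x=11
    d=m[:3,:3]@[(285-w["cx"])/f,(v-w["cy"])/f,1];o=m[:3,3];t=(11-o[0])/d[0];print(v,o+t*d)
print(w["image"][240:262:2,285].tolist(),w["depth"][240:268:2,285])
E
```

```text
scene 443 Z pct [173.4 178.7 181.7 197.6 224.9]
170 16 X -153.44024589786434 -149.0924226380166 Y -11.674662071276526 7.460180298049453
180 42 X -153.59165329744127 -144.26143679563714 Y -13.046336174505274 13.599257589718226
190 38 X -153.4124228273601 -146.07895496167285 Y -13.202659230537135 13.560494873829738
200 32 X -153.53495048140323 -148.47589408244528 Y -5.991140013724988 14.104092008420926
210 46 X -155.97241461979002 -148.92224180964908 Y -14.102209549422382 28.10229162913881
220 141 X -156.49688378124878 -133.9393702322321 Y -12.77945308920275 29.19518214285123
230 47 X -159.4203221424288 -133.57374515244845 Y -5.027245080347666 29.900892422752225
240 41 X -159.54767201658467 -149.8498633277405 Y -5.065576774710288 16.918839053797832
250 40 X -159.45595411688515 -151.34733129075593 Y 5.1729498473425 25.49565845140944
246 [ 11.    3.2 -14.6]
250 [ 11.    3.1 -19.3]
256 [ 11.    3.  -25.8]
262 [ 11.    2.9 -31.8]
[[102, 152, 212], [100, 152, 212], [99, 149, 209], [100, 148, 205], [114, 113, 118], [116, 109, 106], [116, 109, 106], [115, 108, 104], [118, 111, 107], [117, 111, 106], [117, 109, 104]] [336.9 338.2 337.5 337.6 148.2 145.7 143.5 141.8 139.3 138.6 136.4 134.1
 131.9 130.9]
```

Both depth views agree: the shut tips stand about 13 mm behind the TCP, at z ≈ 174 with the TCP at 161, not 19 mm ahead. For tips at about z 137 the TCP has to go to z ≈ 123. I'll redo the outward push at that height.

```bash
python3 - <<'E'
from h import *;from rig import bot
bot.servo_line(W(-142,185),speed=80);bot.servo_line(W(-78,185),speed=100)
print(bot.servo_line(W(-78,124),speed=40,until_force=5));show(bot,"down")
hit=bot.servo_line(W(-112,124),speed=20,until_force=12);show(bot,f"a {hit}")
if not hit:
    hit=bot.servo_line(W(-128,124),speed=14,until_force=12);show(bot,f"b {hit}")
c=bot.read_camera("wrist");m,st,ce=orange(c);print(st)
E
```

```text
False
down t 12.35 cx -77.88 cy -0.03 z 124.2 F [-0.3 -0.1 -0. ]
a False t 14.2 cx -112.06 cy -0.00 z 124.0 F [0.6 0.3 0.5]
b False t 15.49 cx -128.10 cy 0.03 z 123.9 F [0.2 0.3 1. ]Traceback (most recent call last):
  File "<stdin>", line 7, in <module>
  File "h.py", line 19, in orange
    i=1+np.argmax(st[1:,4]);return l==i,st[i],ce[i]
        ~~~~~~~~~^^^^^^^^^^
    return _wrapfunc(a, 'argmax', axis=axis, out=out, **kwds)
    return bound(*args, **kwds)
ValueError: attempt to get argmax of an empty sequence
```

```bash
python3 - <<'E'
from h import *;from rig import bot
hit=bot.servo_line(W(-144,124),speed=8,until_force=9);show(bot,f"stop {hit}")
bot.dwell(0.2);show(bot)
c=bot.read_camera("scene");cv2.imwrite("pics/s4.png",cv2.resize(c["image"][90:260,270:460],None,fx=4,fy=3.5))
E
```

```text
stop True t 16.57 cx -134.12 cy -0.02 z 124.1 F [ 3.8 -0.  -0.9]
 t 16.77 cx -134.17 cy -0.02 z 124.0 F [5.2 0.3 1. ]
```

View pics/s4.png

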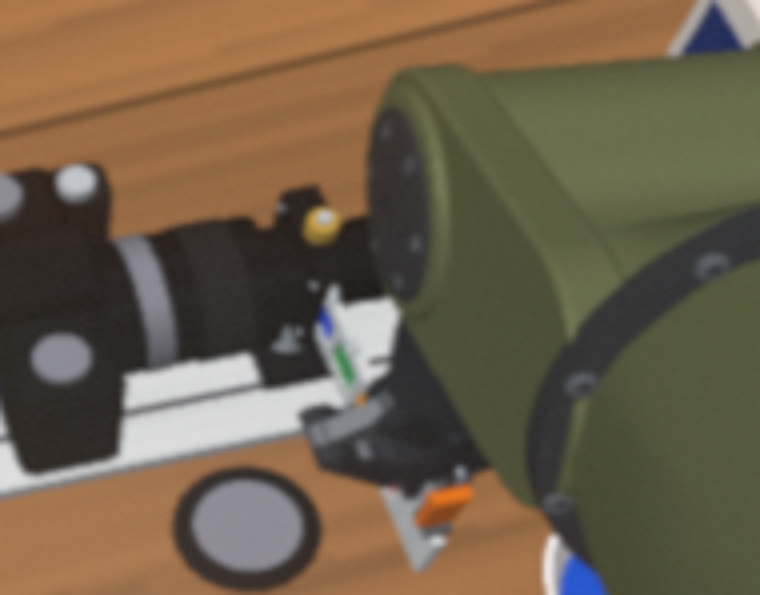

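The blue window is now showing at (325,320), the slide's tail has gone into the guide, and the lever has moved out to (445,505). A firmer but still gentle push will confirm this is the rigid stop.

```bash
python3 - <<'E'
from h import *;from rig import bot
hit=bot.servo_line(W(-138,124),speed=4,until_force=9);x=show(bot,f"stop {hit}")
bot.dwell(0.2);x=show(bot)
bot.servo_line(W(x+8,124),speed=30)
bot.servo_line(W(x+8,190),speed=90)
w=bot.read_camera("wrist")
bot.servo_line(W(-190,190),speed=100);show(bot)
w=bot.read_camera("wrist");s=bot.read_state()
m,st,ce=orange(w);f=210/np.tan(np.radians(w["fovy"])/2);v,u=np.nonzero(m);D=w["depth"][m]
C=np.c_[(u-w["cx"])/f*D,(v-w["cy"])/f*D,D,np.ones_like(D)]@np.array(w["mount"]).T
q=C[:,:3]@R.from_quat(s["tool_rot"],scalar_first=True).as_matrix().T+np.array(s["ee_pos"])-O
k=q[:,2]>159;print("lever top cx",np.median((q@ex)[k]),"cy",np.median((q@ey)[k]),"z",np.median(q[k,2]))
E
```

```text
stop True t 17.23 cx -134.05 cy -0.02 z 124.1 F [ 4.8 -1.2 -0.9]
 t 17.43 cx -134.06 cy 0.00 z 124.1 F [3.5 0.1 0.7]
 t 19.58 cx -189.60 cy -0.04 z 190.1 F [0.6 0.6 0.8]
lever top cx -148.79313421672686 cy 0.12806637528688594 z 162.01193585828693
```

At the rigid stop the force rises with no movement, and the lever has travelled 37 mm, as predicted. Now I'll go to the outer face and push in.

```bash
python3 - <<'E'
from h import *;from rig import bot
bot.servo_line(W(-176,190),speed=60)
print(bot.servo_line(W(-176,124),speed=50,until_force=5));show(bot,"down")
bot.servo_line(W(-167,124),speed=30)
hit=bot.servo_line(W(-157,124),speed=8,until_force=3.5);x=show(bot,f"contact {hit}")
for i,T in enumerate((25,53,74)):
    hit=bot.servo_line(W(-162+T,124),speed=20,until_force=14);show(bot,f"T~{T} {hit}")
    if hit: break
E
```

```text
False
down t 21.48 cx -175.86 cy -0.02 z 124.3 F [-0.1 -0.7 -0.4]
contact True t 22.57 cx -163.75 cy 0.07 z 123.6 F [ 0.1  0.4 -0.6]
T~25 False t 24.06 cx -137.00 cy -0.02 z 124.1 F [-0.2  0.4 -0.5]
T~53 False t 25.61 cx -109.00 cy -0.01 z 124.0 F [ 0.2  0.5 -0.1]
T~74 False t 26.81 cx -87.90 cy -0.03 z 124.0 F [-0.3 -0.3  0.2]
```

```bash
cat >> h.py <<'E'
def lever(bot):
    s=bot.read_state();w=bot.read_camera("wrist")
    m,st,ce=orange(w);f=210/np.tan(np.radians(w["fovy"])/2);v,u=np.nonzero(m);D=w["depth"][m]
    C=np.c_[(u-w["cx"])/f*D,(v-w["cy"])/f*D,D,np.ones_like(D)]@np.array(w["mount"]).T
    q=C[:,:3]@R.from_quat(s["tool_rot"],scalar_first=True).as_matrix().T+np.array(s["ee_pos"])-O
    k=q[:,2]>159;return w,np.median((q@ex)[k])
E
python3 - <<'E'
from h import *;from rig import bot
hit=bot.servo_line(W(-80.5,124),speed=8,until_force=12);show(bot,f"{hit}")
bot.dwell(0.3);show(bot)
bot.servo_line(W(-92,124),speed=40);bot.servo_line(W(-92,190),speed=90);bot.servo_line(W(-105.6,190),speed=60);bot.dwell(.3);show(bot)
w,x=lever(bot);print("lever",x,"travel",x+148.79);cv2.imwrite("pics/w5.png",w["image"])
E
```

```text
False t 27.9 cx -80.52 cy -0.01 z 124.0 F [0.5 0.3 0.2]
 t 28.2 cx -80.52 cy 0.01 z 124.0 F [ 1.1 -0.2 -0. ]
 t 30.19 cx -105.48 cy 0.01 z 189.9 F [0.7 0.2 0.3]
lever -64.89975742200055 travel 83.89024257799944
```

View pics/w5.png

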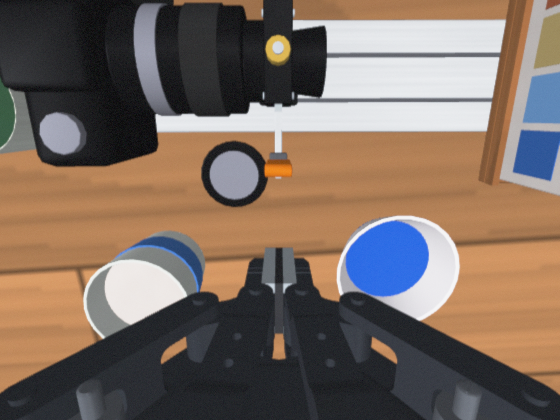

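The wrist view shows the lever at (278,169) with the fingers clear of it. Measured travel is 83.9 mm, which is the third notch. I'll raise the hand and hand the job in.

```bash
python3 - <<'E'
from h import *;from rig import bot
bot.servo_line(W(-150,260),speed=100);bot.dwell(.5);show(bot);print(bot.finish_job())
E
```

```text
t 31.72 cx -150.00 cy 0.00 z 259.9 F [0.7 0.3 0.3]
the job is handed in; nothing more can be done
None
```

The slide went out to its stop, then in to the third click (83.9 mm measured from the stop, target 84), with the hand clear at hand-in (31.7 s); no verdict came back. The clicks were judged by distance because they didn't show in the force readings, and the first outward pass went over the lever without touching it because the shut fingertips stand about 13 mm behind the TCP, not 19 mm ahead.

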